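# Release the next sample vial and slide it into the pick-up bay

### The arm

A 6-joint arm with a two-finger parallel gripper is mounted at the origin on a cart in front of the work surface, level with it; the furniture and walls round the work are solid. World frame = base frame: x ahead of the robot, y to its left, z up, the work surface at z = 0. Lengths are in m, angles in degrees, forces in N, time in s.
With the tool pointing down it reaches from about 0.3 to 0.85 m from the base axis. Payload 5.4 kg.
Tool frame: the origin (TCP) lies at the very end of the fingers, on their centre line; the grasp point (between the pads) lies 19 mm behind it; z points along the fingers, y is the direction in which the jaws open and shut (so a half turn about z gives the same grasp; the last joint's range is limited). The gripper opens to 85 mm and grips with 20 to 120 N. Pads are 22 mm wide; open, the fingers measure 114 mm over their backs; the gripper's body (76 mm by 85 mm) begins 54 mm behind the grasp point. The pads swing forward as they close: fully open they stand 13 mm farther back than shut.
Start: joints at [56.087, 9.076, 91.501, -0, 79.423, -12.038], TCP at [0.214, 0.534, 0.231] pointing down, gripper open.
Joint ranges: [-166.64, 166.64], [-54.1, 131.32], [10.49, 154.53], [-73.88, 253.88], [9.74, 151.15], [-171.62, 171.62]. Speed limits (degrees/s): [147.25, 147.25, 180, 180, 180, 180].

### API

Orientations are given as [roll, pitch, yaw] about the fixed x, y, z axes, in that order (R = Rz(yaw) Ry(pitch) Rx(roll)).
In Python, from cell import manip gives the robot as it stands.
- The arm moves only by the tool move_arm, never from a script. Its argument "plan" is a list of rows, each a list of 4 numbers: the shift along the tool's x, y, z normalised to -1 to 1, where 1 is 400 mm, then the turn about the tool's z normalised to -1 to 1, where 1 is pi rad. A call has 1 to 20 rows; each row is the pose to reach, as a shift and turn from the pose measured when the call began, along the tool's axes at that moment, turning the shorter way round; what a row does not reach only later rows make up. A row lasts 1/10 s, in which the tool goes at most 50 mm and 8.59 degrees, less where a joint would pass 70% of its speed; a pose out of reach is approached as far as the arm can. A call with a number of a shift or a turn outside -1 to 1 is refused whole. A call with a gripper value outside its range is refused whole. "claw" is the opening, from 0 (shut) to 1 (fully open), set as the call begins (left out, the last holds). The fingers move at their own pace and stop on an object; "grip_force" is the grip in N (left out, the last holds). Time passes only in rows, so rows that repeat a pose let the fingers close. It gives the time, the measured TCP pose, the force and the opening at its end, in the units of the state.
- manip.get_obs(): the state, without advancing time (a new reading comes with each control period).
- manip.get_image(name): name is "scene" or "top" or "wrist"; returns the picture (480x640x3 uint8, blue, green, red); there is no depth.
- manip.camera_params(name): a dict with "camera_matrix" (3x3 intrinsics, pixels), "k1" (the pictures are not rectified: a ray, as slopes to the right and down, at radius r is drawn at 1 + k1 r^2 times it, then the intrinsics apply), "rvec" (rotation vector, rad) and "tvec" (3), from world to camera coordinates, as OpenCV has them; the wrist camera has in their place "hand_eye" (4x4, takes a point from camera to tool coordinates, whose origin is the TCP and whose axes are the flange's). Camera axes: x right, y down, z forward; pixel columns grow to the right and rows downward; lengths in m; the calibration is good to about 2 mm. A picture is of the moment at which its call begins: read the wrist's pose just before it. camera_params takes no time and is no camera call.
- manip.sign_off(): hands the job in, once; it reports no verdict.
The state is a dict: "time": time; "qpos": joint angles; "qd": joint speeds; "effort": joint torques, N m; "tcp_pos": TCP position; "ee_rot": TCP orientation; "ft_force": force on the tool from outside, world axes, zero at the start; "wrist_torque": the same for the moment, N m; "width": finger opening in m.
Only numpy, scipy, OpenCV 4.12 (cv2) and the standard library are available. Lean on these libraries where they do the work, as an engineer would, in place of code of your own. Each camera call takes 0.05 s, during which the arm holds its last target.

### The job

The sample vials queue in the sloping gravity feeder. Press its red plunger knob all the way down once and let it come back up, so that the front vial alone is let through the gate and rolls down to the stop lip; then push that vial along the lip with a fingertip into the blue pick-up bay until all of it lies on the blue, so the lane's end is free again. Do not grasp or lift any vial, leave the other three queued behind the gate, and do not disturb the things standing around.

Things in the scene. Friction and masses are not known exactly. Their poses are not given: they have to be found in the camera images.
- feeder: Gravity vial feeder fixed to the worktop, 140 x 206 mm, 112 high, yaw up to 7 degrees. Origin on the worktop under the gate; x away from the robot, y down the lane (robot's left), z up; numbers below are mm in this frame. White lane floor slopes 6 degrees, height 32 - 0.105 y. Lane x = -64 to -6.5, y = -100 to 100; clear 22 mm side walls from y = -103 to 50, both sides open beyond.
- plunger (a joint): Vertical travel of the red plunger, m: 0 up (sprung), 0.015 fully down. 2 N start it, 7 N hold it fully down; it springs back by itself. Pressing clamps the second vial with a sprung foot, then sinks the two gate pins below the lane floor, so that the front vial rolls off to the lip: hold it down about a second; on release the pins rise and the queue moves up by one.
- plunger_top (a point): Centre of the top of the red plunger knob (30 mm diameter, slightly domed), 112 mm above the worktop when up, at feeder x = -35, y = -22. Steel guide posts stand 37 mm to either side of it in x and rise to 88 mm above the worktop.
- stop_lip (a point): Middle of the top edge of the aluminium stop lip that ends lane and bay: 3 mm thick, along feeder x from -68 to 63, its inner face at y = 100, its top 13 mm above the floor (34.5 above the worktop).
- landing (a point): Where a released vial comes to rest against the lip: the point is the centre of its base end, which faces the robot (feeder x = -62, y = 89.5, z = 33); the vial reaches from there to x = -8 along the lip. The near side is open here, so a fingertip can come in behind the base; floor height 22.6.
- bay (a point): Centre of where the vial shall lie, on the floor of the blue pick-up bay (floor height 22.6, feeder x = 33, y = 89.5). The bay is the floor's continuation beyond the lane: blue from x = -6 to 60, y = 56 to 100. A vial touching the end stop has its base at x = 6; past x = -6 all of it lies on the blue.
- bay_stop (a point): Top of the inner face of the bay's end stop, a 13 mm high wall at feeder x = 60 across the bay's far end.
- vial_1: Front vial of the queue, lying at the gate: capped plastic sample vial, 54 mm long, body 21 mm in diameter (cap 18 mm), 18 to 31 g. Origin at the centre of its base (the end nearer the robot), z along its axis to the cap. It starts at feeder y = -14.
- vial_2: Second vial in the queue, alike; origin and axes as for vial_1.
- vial_3: Third vial in the queue, alike.
- vial_4: Fourth and last vial in the queue, alike.
- timer: Small white laboratory timer, 62 x 58 x 18 mm, lying behind the feeder's upper half; leave it alone.
- tweezers: White tweezers, 120 x 12 x 8 mm, lying on the worktop to the left of the stop lip, roughly parallel to it; origin under the middle, length along its y; leave alone.
- spare_gauge: Round white dial gauge with a brass stem, 83 x 65 x 28 mm, lying on the right; leave alone.
- marker: Blue and white marker pen, 135 x 17 x 16 mm, lying right of the feeder; leave alone.
- sample_jar_1: Amber jar with a black cap, 35 mm diameter, 70 mm high, on the left; leave alone.
- sample_jar_2: Amber jar with a white cap, 35 mm diameter, 76 mm high, on the left; leave alone.
- wash_bottle: Wash bottle with a blue cap and bent spout, 66 mm diameter, 201 mm high, far right; leave alone.

How it is judged:
By the outcome, as a careful person would: the job done as asked, in the order asked, and still so for the second after the job is handed in, with the robot touching nothing.
It also fails if it takes over 40 s, if anything falls off the work surface, if the arm or the gripper's body presses on something with over 40 N, if the wrist force passes 120 N, or if a joint passes its speed limit or range.

## Working session

There is one attempt and no reset: what is moved stays moved. The work goes in short steps, Python scripts to look and compute and a tool call to move; the robot and the scene stay as the last step left them, time stands still between calls to the robot, and variables do not carry over. Pictures are saved under pics/ and viewed, and the job is handed in when it is done.

Besides the shell and the picture viewer there is one more tool, called after ">>>" by a JSON object that holds its "method" and its "body". move_arm: Moves the arm, as the interface text tells. Scaled input: -1 to 1 covers 400 mm each way for a shift and pi rad each way for a turn. Its arguments: {"type":"object","properties":{"plan":{"type":"array","items":{"type":"array","items":{"type":"number","minimum":-1,"maximum":1}}},"claw":{"type":"number"},"grip_force":{"type":"number"}},"required":["plan"]}

```bash
ls; mkdir -p pics; python3 - <<'E'
from cell import manip
import cv2
print(manip.get_obs())
for n in ("scene","top"):
    cv2.imwrite(f"pics/{n}0.png",manip.get_image(n)); print(n,manip.camera_params(n))
print(manip.camera_params("wrist"))
E
```

```text
pics
{'time': 0.0, 'qpos': array([ 5.60861411e+01,  9.11454115e+00,  9.15742474e+01, -7.46767981e-04,
        7.94237358e+01, -1.20386449e+01]), 'qd': array([ 0.00179645,  0.00345908, -0.01940812,  0.01750956, -0.09695965,
       -0.01852947]), 'effort': array([-9.69254579e-04, -3.96002591e+01, -3.31428945e+01, -2.37995437e-04,
        8.41877481e-03, -3.88286011e-06]), 'tcp_pos': array([0.2139136 , 0.53305914, 0.23028024]), 'ee_rot': array([-1.79889797e+02, -2.27516872e-02,  1.58124902e+02]), 'ft_force': array([-0.71653727,  0.21958073, -0.25584571]), 'wrist_torque': array([0.04292063, 0.01939069, 0.03748424]), 'width': 0.08559307252508061}
scene {'camera_matrix': array([[592.67265515,   0.        , 331.78724405],
       [  0.        , 592.67265515, 240.92277558],
       [  0.        ,   0.        ,   1.        ]]), 'k1': -0.16519326761525502, 'rvec': array([ 0.67497992, -2.57068395,  1.2376954 ]), 'tvec': array([0.40820639, 0.25347836, 1.65915474])}
top {'camera_matrix': array([[615.22929411,   0.        , 317.19391539],
       [  0.        , 615.22929411, 240.85751015],
       [  0.        ,   0.        ,   1.        ]]), 'k1': -0.03451200773648274, 'rvec': array([ 2.10707828, -2.11717966,  0.22837151]), 'tvec': array([-0.06433802,  0.51033224,  1.74585176])}
{'camera_matrix': array([[330.62109541,   0.        , 318.42926352],
       [  0.        , 330.62109541, 236.13286431],
       [  0.        ,   0.        ,   1.        ]]), 'k1': -0.008642658429254914, 'hand_eye': array([[-1.42497293e-03, -9.53059525e-01, -3.02779640e-01,
         7.74894422e-02],
       [ 9.99998873e-01, -1.50143069e-03,  1.97552668e-05,
        -1.26713637e-03],
       [-4.73430588e-04, -3.02779271e-01,  9.53060590e-01,
        -1.42478207e-01],
       [ 0.00000000e+00,  0.00000000e+00,  0.00000000e+00,
         1.00000000e+00]])}
```

View pics/scene0.png

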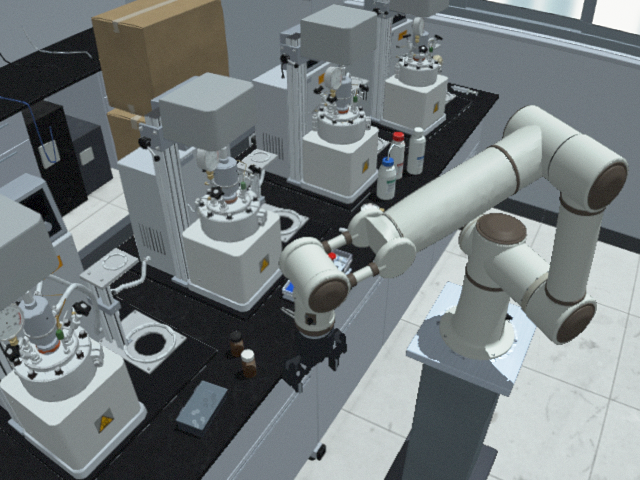

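View pics/top0.png

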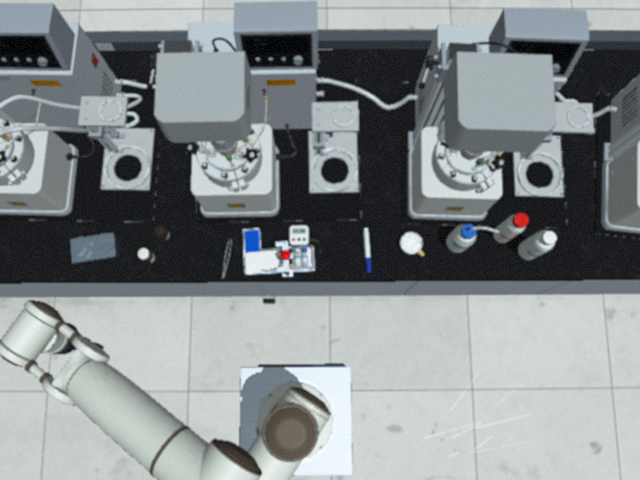

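```bash
cat > h.py <<'E'
import numpy as np,cv2
from cell import manip
from scipy.spatial.transform import Rotation as R
def und(p,cp):
    K=cp["camera_matrix"];k=cp["k1"]
    return cv2.undistortPoints(np.array(p,float).reshape(-1,1,2),K,np.array([k,0,0,0,0.])).reshape(-1,2)
def cam(n,obs=None):
    cp=manip.camera_params(n)
    if n=="wrist":
        T=np.eye(4);T[:3,:3]=R.from_euler('xyz',obs["ee_rot"],degrees=True).as_matrix();T[:3,3]=obs["tcp_pos"]
        W=T@cp["hand_eye"]; return cp,W[:3,:3],W[:3,3]
    Rm=cv2.Rodrigues(cp["rvec"])[0];return cp,Rm.T,-Rm.T@cp["tvec"]
def cast(n,p,z,obs=None):
    cp,Rm,c=cam(n,obs);u=und(p,cp);d=np.c_[u,np.ones(len(u))]@Rm.T
    z=np.broadcast_to(z,len(u));return c+d*((z-c[2])/d[:,2])[:,None]
def proj(n,P,obs=None):
    cp,Rm,c=cam(n,obs);P=np.atleast_2d(P);Rw=Rm.T
    return cv2.projectPoints(P.astype(float),cv2.Rodrigues(Rw)[0],-Rw@c,cp["camera_matrix"],np.array([cp["k1"],0,0,0,0]))[0].reshape(-1,2)
E
python3 - <<'E'
import cv2
from h import *
im=cv2.imread("pics/top0.png")
c=im[200:300,210:390];cv2.imwrite("pics/top0c.png",cv2.resize(c,None,fx=4.4,fy=4.4,interpolation=cv2.INTER_CUBIC))
hsv=cv2.cvtColor(im,cv2.COLOR_BGR2HSV)
m=((hsv[...,0]<8)|(hsv[...,0]>172))&(hsv[...,1]>150)&(hsv[...,2]>120)
m[:225]=0;m[290:]=0
ys,xs=m.nonzero();print(xs.mean(),ys.mean(),len(xs))
print(cast("top",[[xs.mean(),ys.mean()]],.112))
E
```

```text
328.1219512195122 249.0731707317073 82
[[ 0.47379072 -0.09719873  0.112     ]]
```

View pics/top0c.png

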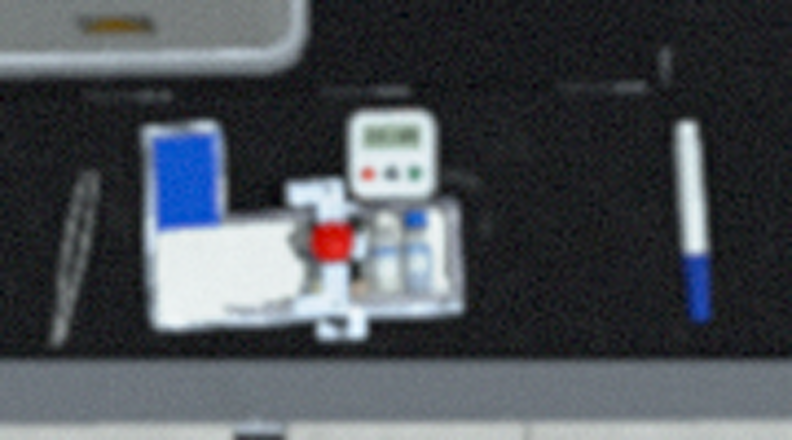

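```bash
python3 - <<'E'
import cv2
from h import *
im=cv2.imread("pics/top0.png")
hsv=cv2.cvtColor(im,cv2.COLOR_BGR2HSV)
m=((hsv[...,0]<8)|(hsv[...,0]>172))&(hsv[...,1]>150)&(hsv[...,2]>120)
m[:225]=0;m[290:]=0;m[:,:278]=0;m[:,294:]=0;m[:245]=0
ys,xs=m.nonzero();print(xs.mean(),ys.mean(),len(xs))
k=cast("top",[[xs.mean(),ys.mean()]],.112)[0];print(k)
b=(abs(hsv[...,0].astype(int)-112)<14)&(hsv[...,1]>150);b[:, :235]=0;b[:,265:]=0;b[:220]=0;b[265:]=0
ct=cv2.findContours(b.astype('uint8'),0,1)[0];ct=max(ct,key=cv2.contourArea)
r=cv2.minAreaRect(ct);bx=cv2.boxPoints(r);print(bx,r)
w=cast("top",bx,.0245);print(w, cast("top",[r[0]],.0245))
E
```

```text
284.94029850746267 254.38805970149255 67
[0.45906241 0.02454577 0.112     ]
[[245. 231.]
 [258. 231.]
 [258. 251.]
 [245. 251.]] ((251.5, 241.0), (20.0, 13.0), 90.0)
[[0.54740433 0.148439   0.0245    ]
 [0.54723311 0.10961702 0.0245    ]
 [0.48638689 0.1087077  0.0245    ]
 [0.48655263 0.1472603  0.0245    ]] [[0.51678834 0.12850096 0.0245    ]]
```

>>> {"method": "move_arm", "body": {"plan": [[-0.965,-0.887,-0.175,0.361],[-0.965,-0.887,-0.175,0.361],[-0.965,-0.887,-0.175,0.361],[-0.965,-0.887,-0.175,0.361],[-0.965,-0.887,-0.175,0.361],[-0.965,-0.887,-0.175,0.361],[-0.965,-0.887,-0.175,0.361],[-0.965,-0.887,-0.175,0.361],[-0.965,-0.887,-0.175,0.361],[-0.965,-0.887,-0.175,0.361],[-0.965,-0.887,-0.175,0.361],[-0.965,-0.887,-0.175,0.361],[-0.965,-0.887,-0.175,0.361],[-0.965,-0.887,-0.175,0.361],[-0.965,-0.887,-0.175,0.361]], "claw": 0, "grip_force": 30}}

```text
time: 1.6
tcp_pos: [0.4395, 0.0613, 0.3006]
ee_rot: [-179.9, 0.1, 93.3]
ft_force: [-0.2, 0.3, -0.5]
width: 0.0
```

```bash
python3 - <<'E'
from h import *
import pickle
o=manip.get_obs();pickle.dump(o,open("o1.pkl","wb"))
cv2.imwrite("pics/w1.png",manip.get_image("wrist"));print(o["time"],o["tcp_pos"],o["ee_rot"],o["width"],o["ft_force"])
E
```

```text
1.6 [0.4394941  0.06126639 0.30057377] [-1.79912026e+02  6.20432311e-02  9.32539811e+01] 5.942363824030148e-06 [-0.15888894  0.30426492 -0.47046583]
```

View pics/w1.png

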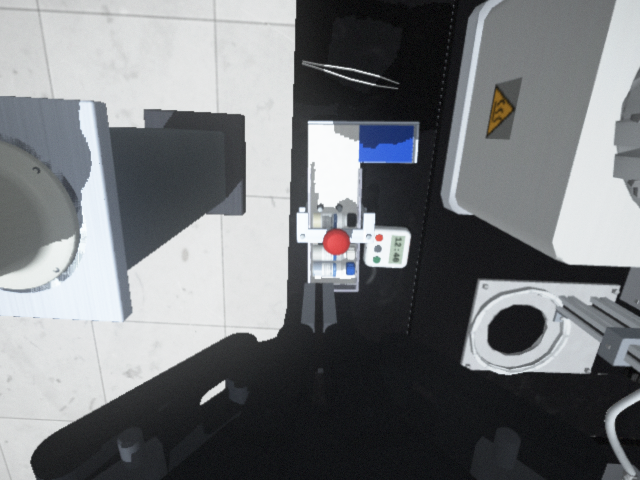

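The wrist view shows the red knob at (336,241), the blue bay at (359–418,124–163), the lip at row ~122, two vials behind the plunger bridge and two partly under it, with the tweezers above the lip.

```bash
python3 - <<'E'
from h import *
import pickle
o=pickle.load(open("o1.pkl","rb"));im=cv2.imread("pics/w1.png");hsv=cv2.cvtColor(im,cv2.COLOR_BGR2HSV)
m=(((hsv[...,0]<8)|(hsv[...,0]>172))&(hsv[...,1]>130)&(hsv[...,2]>80)).astype('uint8')
n,l,s,c=cv2.connectedComponentsWithStats(m)
i=1+s[1:,4].argmax();print(s[i],c[i]);k=cast("wrist",[c[i]],.110,o)[0];print("knob",k)
b=((abs(hsv[...,0].astype(int)-112)<14)&(hsv[...,1]>140)).astype('uint8')
n,l,s,c=cv2.connectedComponentsWithStats(b);i=1+s[1:,4].argmax();print(s[i])
ct=cv2.findContours((l==i).astype('uint8'),0,1)[0][0];q=cv2.boxPoints(cv2.minAreaRect(ct));print(q)
w=cast("wrist",q,.0245,o);print(w, np.linalg.norm(w-np.roll(w,1,0),axis=1))
for a in(0,1,2,3):
    d=w[a]-w[a-1];print(np.degrees(np.arctan2(d[1],d[0])))
c=im[110:300,290:430];cv2.imwrite("pics/w1c.png",cv2.resize(c,None,fx=3.1,fy=3.1,interpolation=cv2.INTER_CUBIC))
E
```

```text
[323 230  27  25 503] [335.95427435 241.70377734]
knob [0.45921427 0.02659541 0.11      ]
[ 359  126   55   37 1897]
[[359. 126.]
 [413. 126.]
 [413. 162.]
 [359. 162.]]
[[0.48270926 0.14601696 0.0245    ]
 [0.5475577  0.14968334 0.0245    ]
 [0.55352473 0.10750438 0.0245    ]
 [0.48660833 0.103738   0.0245    ]] [0.04245837 0.064952   0.04259895 0.06702231]
95.26905350147156
3.235926365614513
-81.9478289222262
-176.778511440737
```

View pics/w1c.png

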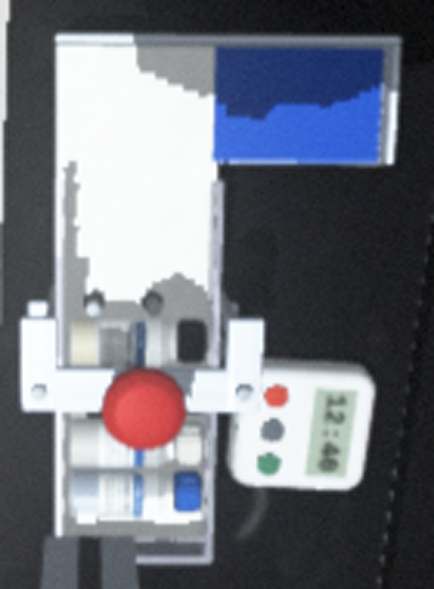

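```bash
python3 - <<'E'
from h import *
import pickle
o=pickle.load(open("o1.pkl","rb"));im=cv2.imread("pics/w1.png");g=cv2.GaussianBlur(cv2.cvtColor(im,cv2.COLOR_BGR2GRAY),(3,3),0).astype(float)
def sub(v,t):  # first crossing
    for i in range(len(v)-1):
        if v[i]<t<=v[i+1]: return i+(t-v[i])/(v[i+1]-v[i])
P=[]
for c in range(312,416,4):
    r=sub(g[108:135,c],70)
    if r is not None:P.append((c,108+r))
P=np.array(P);print(np.round(P[:,1],1))
w=cast("wrist",P,.0345,o);f=np.polyfit(w[:,0],w[:,1],1);res=w[:,1]-np.polyval(f,w[:,0]);k=abs(res)<.0015;f=np.polyfit(w[k,0],w[k,1],1)
yaw=np.arctan(f[0]);print("lip yaw",np.degrees(yaw),k.sum(),len(k))
# blue/white boundary, lane side x=-6, z~.0245
hsv=cv2.cvtColor(im,cv2.COLOR_BGR2HSV)[...,1].astype(float)
P=np.array([(345+sub(hsv[r,345:375],110),r) for r in range(128,160,3)]);w2=cast("wrist",P,.0245,o);f2=np.polyfit(w2[:,1],w2[:,0],1);print("blue edge",P[:,0].round(1),np.degrees(np.arctan(-f2[0])))
for y in np.radians([1.5,2,2.5,3]):
    Rz=np.array([[np.cos(y),-np.sin(y)],[np.sin(y),np.cos(y)]])
    k=np.array([.45921,.0266]);O=k-Rz@[-.035,-.022]
    L=(w[:,:2]-O)@Rz; B=(w2[:,:2]-O)@Rz
    print(np.degrees(y),O,"lip outer y (103)",np.median(L[:,1])*1e3,"blue edge x(-6)",B[:,0].mean()*1e3)
E
```

```text
[119.1 119.1 119.1 119.2 119.2 119.3 120.  120.1 120.1 120.4 120.4 120.4
 120.5 120.5 120.5 120.6 120.6 120.7 120.8 120.8 120.9 120.9 120.9 121.
 121.  121. ]
lip yaw 2.0881040233518364 26 26
blue edge [359.4 359.4 359.  359.  359.  358.9 358.9 358.8 358.7 358.7 358.7] 3.816789784140887
1.5000000000000002 [0.49362211 0.04950865] lip outer y (103) 103.00338742184282 blue edge x(-6) -7.140885237806086
2.0 [0.49342089 0.04980808] lip outer y (103) 102.80191811486175 blue edge x(-6) -6.2781109639105015
2.5 [0.49321706 0.05010574] lip outer y (103) 102.34669342723072 blue edge x(-6) -5.417523973066374
3.0000000000000004 [0.49301064 0.05040161] lip outer y (103) 101.99358051970204 blue edge x(-6) -4.559189802304905
```

>>> {"method": "move_arm", "body": {"plan": [[-0.089,0.044,0.12,0.006],[-0.089,0.044,0.24,0.006],[-0.089,0.044,0.36,0.006],[-0.089,0.044,0.42,0.006],[-0.089,0.044,0.45,0.006],[-0.089,0.044,0.45,0.006],[-0.089,0.044,0.45,0.006]]}}

```text
time: 2.35
tcp_pos: [0.4603, 0.0265, 0.1225]
ee_rot: [179.9, 0.1, 92.2]
ft_force: [-0.3, 0.1, -0.0]
width: -0.0
```

```bash
python3 - <<'E'
from h import *
o=manip.get_obs();im=manip.get_image("wrist")
cv2.imwrite("pics/w2.png",im);print(o["time"],o["tcp_pos"],o["ee_rot"],o["ft_force"])
E
```

```text
2.35 [0.4602507  0.02652548 0.12247552] [1.79908614e+02 1.10015654e-01 9.22173108e+01] [-0.2603035   0.09551132 -0.00973629]
```

View pics/w2.png

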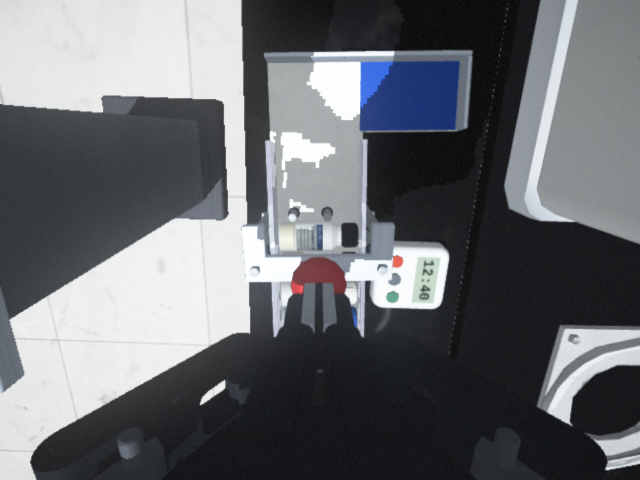

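Fingers are centred over the knob at (319,283); the front vial lies at the pins (293,214)/(327,212). Pressing.

>>> {"method": "move_arm", "body": {"plan": [[0,-0.002,0.02,0],[0,-0.002,0.03,0],[0,-0.002,0.04,0],[0,-0.002,0.05,0],[0,-0.002,0.058,0]]}}

```text
time: 2.9
tcp_pos: [0.4609, 0.0261, 0.1004]
ee_rot: [179.7, 0.1, 92.2]
ft_force: [-0.6, 0.2, 7.1]
width: -0.0001
```

>>> {"method": "move_arm", "body": {"plan": [[-0.001,-0.003,0.005,0],[-0.001,-0.003,0.009,0],[-0.001,-0.003,0.011,0],[-0.001,-0.003,0.011,0]]}}

```text
time: 3.3
tcp_pos: [0.4608, 0.026, 0.0969]
ee_rot: [179.6, 0.1, 92.2]
ft_force: [0.9, 3.2, 7.8]
width: -0.0
```

>>> {"method": "move_arm", "body": {"plan": [[0,0,0.004,0],[0,0,0.006,0],[0,0,0.006,0],[0,0,0.006,0],[0,0,0.006,0],[0,0,0.006,0],[0,0,0.006,0],[0,0,0.006,0]]}}

```text
time: 4.1
tcp_pos: [0.4612, 0.0261, 0.0964]
ee_rot: [179.6, 0.1, 92.2]
ft_force: [-6.4, 2.2, 18.0]
width: -0.0003
```

```bash
python3 - <<'E'
from h import *
o=manip.get_obs();im=manip.get_image("wrist")
cv2.imwrite("pics/w3.png",im);print(o["time"],o["tcp_pos"],o["ft_force"])
E
```

```text
4.1 [0.46115225 0.02607286 0.09637392] [-6.38594981  2.15278425 18.01969611]
```

View pics/w3.png

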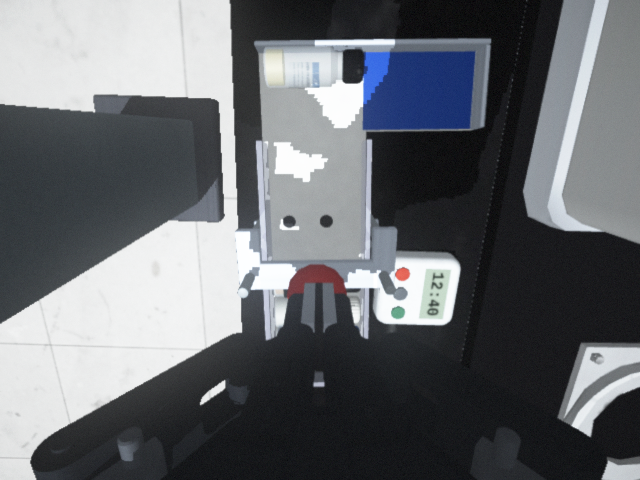

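The vial lies at the lip (262–363, row 68), the pins are sunk. Release straight up.

>>> {"method": "move_arm", "body": {"plan": [[0,0,-0.02,0],[0,0,-0.05,0],[0,0,-0.1,0],[0,0,-0.15,0],[0,0,-0.2,0],[0,0,-0.25,0],[0,0,-0.25,0],[0,0,-0.25,0],[0,0,-0.25,0]]}}

```text
time: 5.05
tcp_pos: [0.4595, 0.0264, 0.1949]
ee_rot: [179.8, 0.1, 92.2]
ft_force: [-0.2, -0.5, -0.9]
width: -0.0
```

```bash
python3 - <<'E'
from h import *
import pickle
o=manip.get_obs();im=manip.get_image("wrist");pickle.dump(o,open("o4.pkl","wb"))
cv2.imwrite("pics/w4.png",im);print(o["time"],o["tcp_pos"],o["ee_rot"],o["ft_force"])
E
```

```text
5.05 [0.4595234  0.02637536 0.19485977] [1.79754793e+02 6.70522901e-02 9.22005985e+01] [-0.17201204 -0.54627164 -0.94456991]
```

View pics/w4.png

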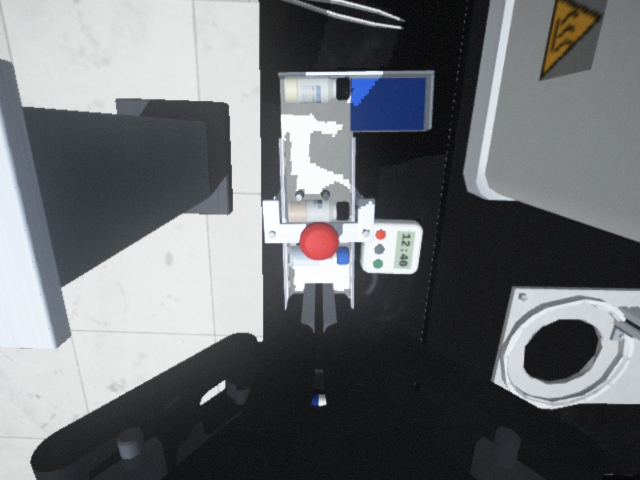

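Pins are up again (298,195)/(326,194), the next vial is at the gate, and vial 1 lies at the lip with its base at (285,91). I'll measure it.

```bash
python3 - <<'E'
from h import *
import pickle
o=pickle.load(open("o4.pkl","rb"));y=np.radians(2.2);Rz=np.array([[np.cos(y),-np.sin(y)],[np.sin(y),np.cos(y)]]);O=np.array([.4933,.0499])
f=lambda p,z:((cast("wrist",[p],z,o)[0][:2]-O)@Rz*1e3).round(1)
im=cv2.imread("pics/w4.png");c=im[60:150,270:440];cv2.imwrite("pics/w4c.png",cv2.resize(c,None,fx=4.5,fy=4.5))
print("base",f((285,91),.033),"cap",f((351,89),.033),"knob",f((319,241),.110),"blue corners",f((350,131),.027),f((425,131),.027),"lip near/far top",f((279,72),.0345),f((433,71),.0345))
for n,q in dict(start=(-95,86.5),land=(-62,89.5),end=(-8,86.5)).items():print(n,Rz@(np.array(q)/1e3)+O)
E
```

```text
base [-62.7  86.7] cap [-6.8 88.2] knob [-34.5 -21.8] blue corners [-6.1 54.2] [61.2 54.2] lip near/far top [-67.1 101.1] [ 61.1 101.9]
start [0.39504948 0.1326894 ]
land [0.42790999 0.13695399]
end [0.48198535 0.13602914]
```

View pics/w4c.png

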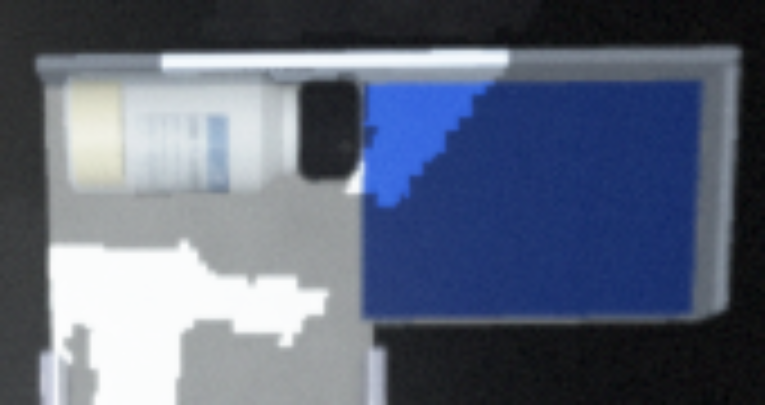

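>>> {"method": "move_arm", "body": {"plan": [[0.09,-0.05,0,0],[0.18,-0.1,0,0],[0.268,-0.151,0,0],[0.268,-0.151,0,0],[0.268,-0.151,0.1,0],[0.268,-0.151,0.2,0],[0.268,-0.151,0.3,0],[0.268,-0.151,0.36,0],[0.268,-0.151,0.4,0],[0.268,-0.151,0.412,0],[0.268,-0.151,0.412,0],[0.268,-0.151,0.412,0]]}}

```text
time: 6.3
tcp_pos: [0.3965, 0.1308, 0.0303]
ee_rot: [179.7, 0.1, 92.2]
ft_force: [-0.1, -0.2, -0.1]
width: 0.0002
```

```bash
python3 - <<'E'
from h import *
o=manip.get_obs();im=manip.get_image("wrist")
cv2.imwrite("pics/w5.png",im);print(o["time"],o["tcp_pos"],o["ee_rot"],o["ft_force"])
E
```

```text
6.3 [0.39654107 0.13082735 0.03034948] [1.79691527e+02 7.11840032e-02 9.21881504e+01] [-0.08995561 -0.21058236 -0.1194075 ]
```

View pics/w5.png

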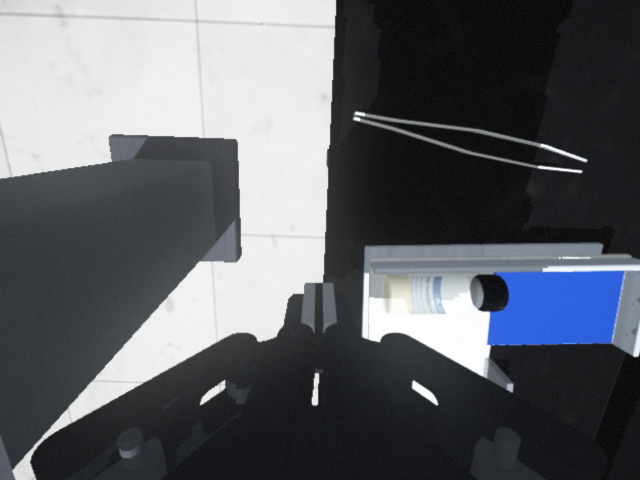

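Fingertip (302–336, row 283) is level with the vial's base (387,295), outside the lane's near edge at column 365. Push along the lip.

>>> {"method": "move_arm", "body": {"plan": [[0,0.0125,0,0],[0,0.025,0,0],[0,0.0375,0,0],[0,0.05,0,0],[0,0.0625,0,0],[0,0.075,0,0],[0,0.0875,0,0],[0,0.1,0,0],[0,0.1125,0,0],[0,0.125,0,0],[0,0.1375,0,0],[0,0.15,0,0],[0,0.16,0,0]]}}

```text
time: 7.65
tcp_pos: [0.4612, 0.1333, 0.031]
ee_rot: [179.6, 0.1, 92.2]
ft_force: [-0.2, 0.4, 0.5]
width: -0.0002
```

```bash
python3 - <<'E'
from h import *
import pickle
o=manip.get_obs();im=manip.get_image("wrist");pickle.dump(o,open("o6.pkl","wb"))
cv2.imwrite("pics/w6.png",im);print(o["time"],o["tcp_pos"],o["ee_rot"],o["ft_force"])
E
```

```text
7.65 [0.46121453 0.13334693 0.03103455] [1.79641493e+02 7.01530960e-02 9.21902350e+01] [-0.24932092  0.43193036  0.5024451 ]
```

View pics/w6.png

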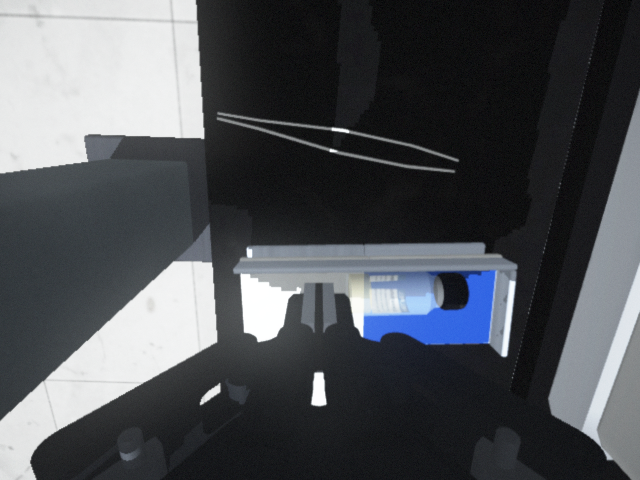

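The vial still lies straight along the lip, base at column ~350, the blue beginning at 363, end stop at ~495. I'll push about 18 mm more.

>>> {"method": "move_arm", "body": {"plan": [[0,0.01,0,0],[0,0.02,0,0],[0,0.03,0,0],[0,0.038,0,0],[0,0.045,0,0],[0,0.045,0,0],[0,0.045,0,0]]}}

```text
time: 8.4
tcp_pos: [0.4798, 0.134, 0.0313]
ee_rot: [179.6, 0.1, 92.2]
ft_force: [-0.3, 0.1, -0.1]
width: 0.0001
```

```bash
python3 - <<'E'
from h import *
o=manip.get_obs();im=manip.get_image("wrist")
cv2.imwrite("pics/w7.png",im);print(o["time"],o["tcp_pos"],o["ee_rot"],o["ft_force"])
E
```

```text
8.4 [0.47981683 0.13398087 0.03132325] [1.79596270e+02 7.28760341e-02 9.21849256e+01] [-0.34254522  0.13549479 -0.08949934]
```

View pics/w7.png

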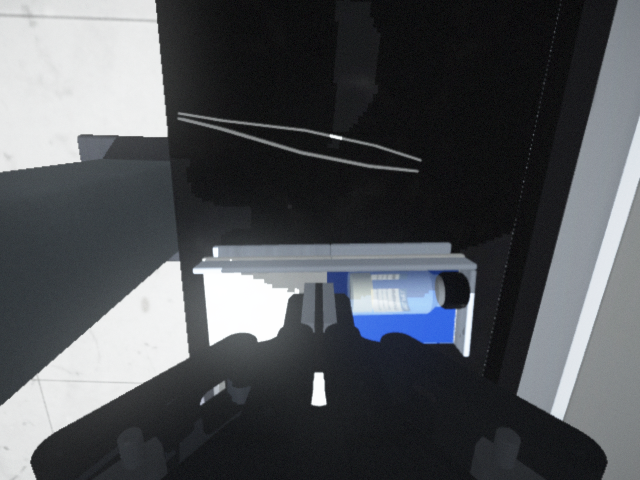

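Base at column 348, clear of the blue's edge at 327; cap at the end stop. Back off, then up.

>>> {"method": "move_arm", "body": {"plan": [[0,-0.015,0,0],[0,-0.04,0,0],[0,-0.07,0,0],[0,-0.08,0,0],[0,-0.08,-0.08,0],[0,-0.08,-0.19,0],[0,-0.08,-0.3,0],[0,-0.08,-0.42,0],[-0.08,-0.08,-0.54,0],[-0.18,-0.08,-0.6,0],[-0.26,-0.08,-0.6,0],[-0.26,-0.08,-0.6,0]]}}

```text
time: 9.65
tcp_pos: [0.4506, 0.0258, 0.2727]
ee_rot: [179.4, 0.2, 91.9]
ft_force: [-1.5, 0.7, -0.1]
width: 0.0003
```

```bash
python3 - <<'E'
from h import *
import pickle
o=manip.get_obs();im=manip.get_image("wrist");pickle.dump(o,open("o8.pkl","wb"))
cv2.imwrite("pics/w8.png",im);print(o["time"],o["tcp_pos"],o["ee_rot"],o["ft_force"])
c=im[80:330,250:450];cv2.imwrite("pics/w8c.png",cv2.resize(c,None,fx=2.4,fy=2.4))
E
```

```text
9.65 [0.45064335 0.02583402 0.27268234] [179.42023798   0.19463444  91.91707164] [-1.53776629  0.70461897 -0.11839896]
```

View pics/w8c.png

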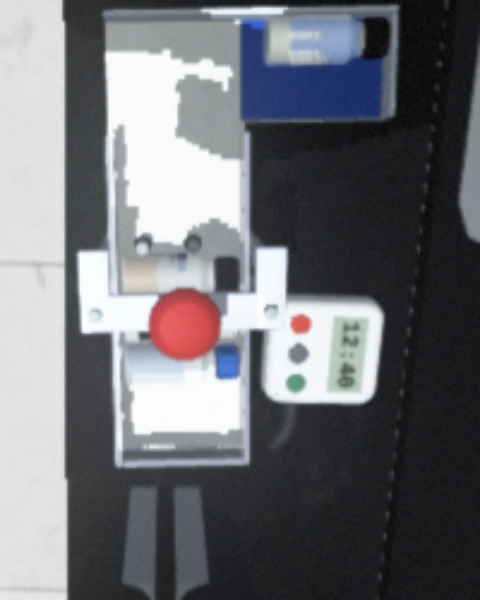

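The vial lies wholly on the blue (crop base column 264, blue edge 240), the lane's end is free, and the queue behind the raised pins shows vials at rows 272 and 362, with the third under the knob.

>>> {"method": "move_arm", "body": {"plan": [[0,0,0,0],[0,0,0,0],[0,0,0,0]]}}

```text
time: 10.0
tcp_pos: [0.4497, 0.0287, 0.271]
ee_rot: [179.6, 0.1, 92.1]
ft_force: [-0.4, 0.2, 0.4]
width: 0.0001
```

```bash
python3 - <<'E'
from h import *
import pickle
o=pickle.load(open("o8.pkl","rb"));y=np.radians(2.2);Rz=np.array([[np.cos(y),-np.sin(y)],[np.sin(y),np.cos(y)]]);O=np.array([.4933,.0499])
f=lambda p,z:((cast("wrist",[p],z,o)[0][:2]-O)@Rz*1e3).round(1)
print("base",f((250+264/2.4,80+42/2.4),.033),"cap",f((250+390/2.4,80+38/2.4),.033))
n=manip.get_obs();print(n["time"],abs(n["qd"]).max(),n["ft_force"]);print(manip.sign_off())
E
```

```text
base [ 3.6 87.5] cap [60.  88.9]
10.0 0.21337789896703374 [-0.42171162  0.24820956  0.39967557]
the job is handed in; nothing more can be done
None
```

The front vial now lies wholly on the blue in the pick-up bay, and the lane's end is free. I handed the job in at 10.0 s.

- **Press:** I pushed the red plunger once to its end stop with the shut fingertips. It reached about 0.096 m height at 18 N, and I held it for about a second. The pins sank and the front vial alone rolled to the lip. After I lifted off, the pins came back up and the queue moved forward one place.
- **Push:** I pushed the vial along the lip at 5 mm or less per 0.1 s. Force readings during the push stayed under 1 N.
- **Last checks:** The final wrist picture puts the vial's base at feeder x of about 3.6 mm; it had to be past -6. The cap end measures at about 60 mm, so it is at or very near the end stop, and the vial is straight against the lip. The robot was clear and touching nothing.
- **Other vials and objects:** In that picture two of the three queued vials are visible behind the raised pins. The third is hidden under the knob, so I am inferring its place. The timer looked undisturbed there, and the tweezers did in the close view during the push. I did not picture the jars, gauge, marker or wash bottle again, but the arm stayed clear of them.
- **Disagreement:** My measurements differed by about 2 mm and 1 to 2 degrees on the feeder's yaw (1.5 to 3.8 degrees). I used 2.2 degrees, and that worked.

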